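# Sort the jaw plates and hold one in the checking station

## Robot

A 6-joint arm with a two-finger parallel gripper is mounted at the origin on a cart in front of the work surface, level with it; the furniture and walls round the work are solid. World frame = base frame: x ahead of the robot, y to its left, z up, the work surface at z = 0. Lengths are in m, angles in rad, forces in N, time in s.
With the tool pointing down it reaches from about 0.25 to 0.775 m from the base axis. Payload 4 kg.
Tool frame: the origin (TCP) lies midway between the tips of the shut fingers; the grasp point (between the pads) lies pinch_z behind it (pinch_z is the distance from the TCP to the grasp point, in m); z points along the fingers, y is the line along which they close (so a half turn about z gives the same grasp; the last joint's range is limited). The gripper opens to 94 mm and grips with 3 to 60 N. Pads are 16 mm wide; open, the fingers measure 119 mm over their backs; the gripper's body (75 mm by 177 mm) begins 78 mm behind the grasp point.
Start: joints at [1.125, 0.087, 1.371, -0, 1.684, -0.103], TCP at [0.185, 0.518, 0.171] pointing down, gripper open.
Joint ranges: [-3.1, 3.1], [-0.76, 2.03], [0.27, 2.55], [-1.08, 4.22], [0.17, 2.65], [-2.57, 2.57]. Speed limits (rad/s): [2.79, 2.79, 3.14, 3.14, 3.14, 3.14].

## Interface

Orientations are given as a unit quaternion [w, x, y, z].
In Python, from station import * gives the robot as it stands.
- The arm moves only by the tool drive_tool, never from a script. Its argument "moves" is a list of rows, each a list of 5 numbers: the opening, from -1 (shut) to 1 (fully open), then the shift along the tool's x, y, z in cm, then the turn about the tool's z in rad. In form: [[jaw, dx, dy, dz, turn], ...]. A call has 1 to 5 rows; each row is the pose to reach, as a shift and turn from the pose commanded when the call began, along the tool's axes at that moment; what a row does not reach only later rows make up. A row lasts 1/8 s, in which the tool goes at most 62.5 mm and 10.7 degrees, less where a joint would pass 70% of its speed; a pose out of reach is approached as far as the arm can. A call with a gripper value outside its range is refused whole. The fingers move at their own pace and stop on an object; "squeeze" is the grip in N (left out, the last holds). Time passes only in rows, so rows that repeat a pose let the fingers close. It gives the time, the measured TCP pose, the force, the opening and the grip force at its end, in the units of the state.
- get_state(): the state, without advancing time (a new reading comes with each control period).
- capture(name): name is "scene" or "top"; returns a dict with "frame" (420x560x3 uint8, red, green, blue), "z_map" (420x560 float32, m along the optical axis (not along the pixel's ray), 0 where there is no reading), "mtx" (3x3 intrinsics, pixels), "D" ([k1, k2, p1, p2, k3] as OpenCV has them; the pictures are not rectified), "origin" and "attitude" of the camera in the world. Camera axes: x right, y down, z forward; pixel columns grow to the right and rows downward; lengths in m; the calibration is good to about 2 mm. A picture is of the moment at which its call begins.
- job_done(): hands the job in; it is judged then, once.
The state is a dict: "time": time; "joint_pos": joint angles; "qvel": joint speeds; "tau": joint torques, N m; "position": TCP position; "ee_rot": TCP orientation; "wrist_force": force on the tool from outside, world axes, zero at the start; "torque": the same for the moment, N m; "width": finger opening in m; "finger_force": force on a finger pad.
Only numpy, scipy, OpenCV 4.12 (cv2) and the standard library are available. Lean on these libraries where they do the work, as an engineer would, in place of code of your own. Each camera call takes 0.05 s, during which the arm holds its last target. There are 200 camera calls.

## Task

Three look-alike vice jaw plates of different lengths stand on the bench. First put the shortest and the longest upright into the rows of the wooden rack that match their lengths, fully down, and let them go; then take the middle-length plate, pass it upright down through the slot in the cover of the checking station, press the sprung pad below it down by at least half its travel, and finish while still gripping the plate and holding the pad pressed down. Leave the pipe coupler and the tape measure where they are.

Things in the scene. Friction and masses are not known exactly. Their poses are not given: they have to be found in the camera images.
- short_plate_center (a point): centre (half-way up) of the shortest vice jaw plate: a loose bare aluminium plate standing on its long edge, 70 mm long (its y axis), 16 mm thick (its x axis), 60 mm high (z up), two small screw holes in its faces near the ends; about 0.18 kg. Which plate stands where varies; a half turn about z makes no difference
- middle_plate_center (a point): centre (half-way up) of the middle-length vice jaw plate: a loose bare aluminium plate standing on its long edge, 90 mm long (its y axis), 16 mm thick (its x axis), 60 mm high (z up), two small screw holes in its faces near the ends; about 0.23 kg. It is the one for the station
- long_plate_center (a point): centre (half-way up) of the longest vice jaw plate: a loose bare aluminium plate standing on its long edge, 110 mm long (its y axis), 16 mm thick (its x axis), 60 mm high (z up), two small screw holes in its faces near the ends; about 0.28 kg
- row_short (a point): centre of the floor of the short row, a pocket (76 mm along y, 22 mm along x, 16 mm deep) in the top of a fixed wooden block 116 (x) x 142 (y) x 24 mm high; the floor is 8 mm above the bench; y runs along the row. The rack and the station may change sides
- row_long (a point): centre of the floor of the long row, a pocket 116 mm along y, 22 mm along x, 16 mm deep, in the same block, parallel to the short row, 60 mm from it (centre to centre); floor 8 mm above the bench; y runs along the row
- slot (a point): centre of the slot's mouth, level with the top of the cover of the checking station, a fixed grey box 92 (x) x 150 (y) mm, 75 mm high, with a flat 10 mm thick steel cover; the slot goes through the cover, is 92 mm long (y axis) and 18 mm wide (x axis), so 2 mm more than the middle plate each way, with a chamfer round its mouth (3 mm wide, 5 mm deep). A brass pad lies 18 mm below the mouth
- pad (a joint): travel of the brass pad under the slot: 0 at rest (its top 18 mm below the slot's mouth), grows as it is pressed down, 0.012 m at its stop; a spring pushes it up with about 4 N at rest and 8.5 N at the stop, more than the plate's weight
- middle_plate: the middle-length plate; origin at the centre of its underside, axes as above
- short_plate: the shortest plate; origin at the centre of its underside
- long_plate: the longest plate; origin at the centre of its underside
- coupler: bystander: a short terracotta-brown pipe coupler, 44 mm wide, 32 mm high, between rack and station; origin at the centre of its underside
- tape_measure: bystander: a yellow tape measure, 37x74 mm, 64 mm high, behind the coupler; origin at the centre of its underside
Not all that is in view belongs to the job. What is shaped like the long_plate but black or purple is not meant.

How it is judged:
On the way, in this order (a step that is already met when the one before it is completed fails the run):
1. the shortest and the longest plate stand fully down in their matching rows, let go (horizontal distance between short_plate_center and row_short below 0.009 m and z of short_plate_center in the frame of row_short below 0.034 m and angle between each of short_plate_center, long_plate_center's own z axis and vertical below 0.12 rad and angle between the y axis of short_plate_center and the y axis of row_short, either way round below 0.25 rad and horizontal distance between long_plate_center and row_long below 0.009 m and z of long_plate_center in the frame of row_long below 0.034 m and angle between the y axis of long_plate_center and the y axis of row_long, either way round below 0.25 rad and contact force between each of the arm, the fingers and short_plate below 0.3 N and contact force between each of the arm, the fingers and long_plate below 0.3 N), for 0.2 s.
2. the gripped middle plate is through the slot and presses the pad down (z of middle_plate_center in the frame of slot below 0.01 m and horizontal distance between middle_plate_center and slot below 0.005 m and angle between the y axis of middle_plate_center and the y axis of slot, either way round below 0.1 rad and angle between middle_plate_center's own z axis and vertical below 0.1 rad and value of joint pad above 0.004 m and contact force between the fingers and middle_plate above 2 N and distance between the grasp point and middle_plate_center below 0.035 m), for 0.2 s.
At the end, for the whole second after the job is handed in: Short and long plates are let go in their own rows (centres within 9 mm, down within 4 mm, tilt < 0.12 rad). The middle plate, still gripped and at rest, is at least 20 mm below the slot mouth, within 5 mm and 0.1 rad of it, and keeps the pad pressed more than 4 mm (all of step 1 and all of step 2 and linear speed of middle_plate below 0.02 m/s); the arm keeps its last pose, push and grip.
It fails at once if the pipe coupler or the tape measure is pushed more than 30 mm (distance of any of coupler, tape_measure from where it was at the start of the episode above 0.03 m).
It also fails if it takes over 72 s, if anything falls off the work surface, if the arm or the gripper's body presses on something with over 40 N, if the wrist force passes 120 N, or if a joint passes its speed limit or range.

## Working session

There is one attempt and no reset: what is moved stays moved. The work goes in short steps, Python scripts to look and compute and a tool call to move; the robot and the scene stay as the last step left them, time stands still between calls to the robot, and variables do not carry over. Pictures are saved under pics/ and viewed, at most 10 in all, crops included, and the job is handed in when it is done.

Besides the shell and the picture viewer there is one more tool, called after ">>>" in YAML: its name, and indented under it one key for each argument. drive_tool: Moves the arm, as the interface text tells. Its arguments: {"type":"object","properties":{"moves":{"type":"array","items":{"type":"array","items":{"type":"number"}}},"squeeze":{"type":"number"}},"required":["moves"]}

```bash
ls; mkdir -p pics; cat > h.py <<'E'
from station import *
import numpy as np, cv2
from scipy.spatial.transform import Rotation as R
def cap(n):
    c=capture(n); a=np.array(c["attitude"],float)
    c["Rm"]=R.from_quat(a[[1,2,3,0]]).as_matrix() if a.shape==(4,) else a
    c["o"]=np.array(c["origin"],float); return c
def rays(c,uv):
    p=cv2.undistortPoints(np.array(uv,float).reshape(-1,1,2),np.array(c["mtx"]),np.array(c["D"])).reshape(-1,2)
    return np.c_[p,np.ones(len(p))]
def plane(c,uv,z):
    d=rays(c,uv)@c["Rm"].T; return c["o"]+d*((z-c["o"][2])/d[:,2])[:,None]
def cloud(c):
    h,w=c["z_map"].shape; u,v=np.meshgrid(np.arange(w),np.arange(h))
    P=rays(c,np.c_[u.ravel(),v.ravel()])*c["z_map"].reshape(-1,1)
    P=P@c["Rm"].T+c["o"]; P[c["z_map"].ravel()==0]=np.nan
    return P.reshape(h,w,3)
E
python3 - <<'E'
from h import *
s=get_state(); print(s)
for n in("top","scene"):
    c=cap(n); print(n,c["o"],c["attitude"],c["mtx"],c["D"])
    cv2.imwrite(f"pics/{n}0.png",c["frame"][:,:,::-1]); 
    np.savez(f"{n}0.npz",**{k:np.array(v) for k,v in c.items()})
E
```

```text
pics
{'time': 0.0, 'joint_pos': array([ 1.12492254e+00,  8.79286347e-02,  1.37223647e+00, -2.50439647e-06,
        1.68360097e+00, -1.03086972e-01]), 'qvel': array([-0.00171345,  0.00083256,  0.0011796 ,  0.0007164 ,  0.00159972,
        0.00053165]), 'tau': array([-1.67972316e-04, -3.40163612e+01, -3.02439201e+01,  7.20298709e-02,
        3.25931946e-02, -1.57507898e-04]), 'position': array([0.18459119, 0.51743859, 0.1701277 ]), 'ee_rot': array([-2.93351607e-04,  1.70555542e-01,  9.85347465e-01, -1.04636808e-03]), 'wrist_force': array([0.14571381, 0.00678345, 0.04444089]), 'torque': array([ 0.0194259 , -0.01899711,  0.00756049]), 'finger_force': 0.0, 'width': 0.09423901059714264}
top [0.40166526 0.00717489 0.92551375] [-0.04722037  0.71546665 -0.69652902  0.02692651] [[401.36251822   0.         277.07582517]
 [  0.         401.36251822 208.09043188]
 [  0.           0.           1.        ]] [-0.11723568  0.          0.          0.          0.        ]
scene [-0.12651088 -0.52245144  0.73117983] [-0.3916448   0.81864353 -0.37617482  0.18689471] [[493.19462831   0.         280.9760103 ]
 [  0.         493.19462831 212.38370682]
 [  0.           0.           1.        ]] [0.03675264 0.         0.         0.         0.        ]
```

View pics/top0.png

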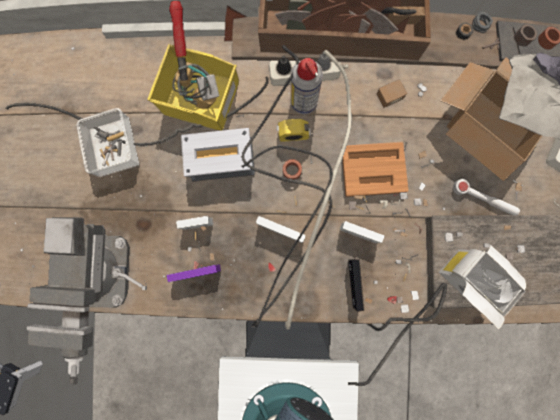

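View pics/scene0.png

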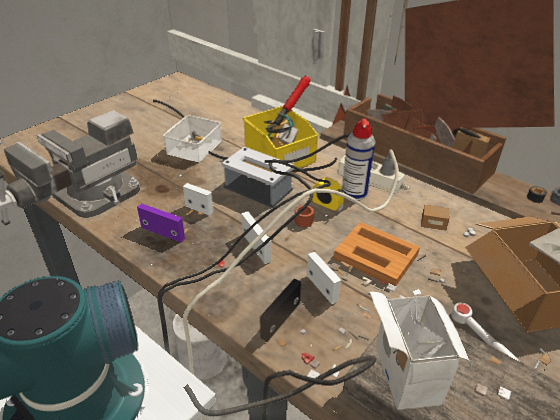

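The top view shows the station at (217,153), the rack at (375,170), the coupler at (292,169) and the tape at (293,129). Three bare plates stand at (193,223), (280,230) and (362,233). The purple (193,272) and black (355,285) plates are decoys. Next I measure these.

```bash
python3 - <<'E'
from h import *
c=dict(np.load("top0.npz")); P=cloud(c); f=c["frame"]; hsv=cv2.cvtColor(f,cv2.COLOR_RGB2HSV)
print(plane(c,[[277,208],[50,300],[280,400]],0).round(3))
print("bench z",[P[v,u].round(3).tolist() for u,v in[(240,300),(400,270),(150,240)]])
def rect(name,m,z):
    m=m.astype(np.uint8)
    n,l,st,ce=cv2.connectedComponentsWithStats(m)
    for i in range(1,n):
        if st[i,4]<60: continue
        ys,xs=np.nonzero(l==i)
        q=plane(c,np.c_[xs,ys],z)[:,:2]
        (cx,cy),(a,b),ang=cv2.minAreaRect(q.astype(np.float32)*1000)
        bx=cv2.boxPoints(((cx,cy),(a,b),ang)); e=max((bx[1]-bx[0],bx[2]-bx[1]),key=np.linalg.norm)
        print(name,ce[i].round(0),st[i,4],"c",round(cx,1),round(cy,1),"size",round(max(a,b),1),round(min(a,b),1),"dirdeg",round(np.degrees(np.arctan2(e[1],e[0]))%180,1), "z",np.nanmedian(P[l==i][:,2]).round(4))
Z=P[:,:,2]; X=P[:,:,0];Y=P[:,:,1]
near=(X>0.15)&(X<0.6)&(abs(Y)<0.32)
rect("z60",near&(abs(Z-0.06)<0.008)&(X<0.42),0.06)
rect("z75",near&(abs(Z-0.075)<0.007)&(X>0.4)&(Y>0),0.075)
rect("z24",near&(abs(Z-0.024)<0.006)&(X>0.4)&(Y<-.05),0.024)
rect("pock",near&(abs(Z-0.008)<0.004)&(X>0.4)&(Y<-.14)&(Y>-.32)&(hsv[:,:,1]>150),0.008)
for n,(u0,v0,u1,v1) in {"coup":(280,158,304,182),"tape":(278,118,310,142)}.items():
    q=P[v0:v1,u0:u1].reshape(-1,3); q=q[q[:,2]>0.02]; print(n,np.nanmedian(q,0).round(3),np.nanmax(q,0).round(3),np.nanmin(q,0).round(3))
# tall stuff / cables in region
m=near&(Z>0.1); ys,xs=np.nonzero(m); print("tall",len(ys), [(x,y,P[y,x].round(2).tolist()) for x,y in list(zip(xs,ys))[::150]])
crop=f[100:320,140:440]; cv2.imwrite("pics/crop.png",cv2.resize(crop[:,:,::-1],None,fx=2.6,fy=2.6,interpolation=cv2.INTER_CUBIC))
s=get_state(); print(R.from_quat(s["ee_rot"][[1,2,3,0]]).as_matrix().round(3))
E
```

```text
[[0.499 0.035 0.   ]
 [0.262 0.577 0.   ]
 [0.061 0.016 0.   ]]
bench z [[0.285, 0.114, -0.001], [0.363, -0.252, -0.002], [0.416, 0.333, -0.003]]
z60 [358. 284.] 406 c 332.5 -143.0 size 109.0 17.6 dirdeg 7.0 z 0.0593
z60 [191. 273.] 375 c 346.4 215.2 size 110.8 16.4 dirdeg 104.3 z 0.0594
z75 [211. 165.] 973 c 584.5 168.6 size 146.7 42.5 dirdeg 95.8 z 0.0744
z24 [374. 179.] 1445 c 566.5 -189.1 size 146.1 69.3 dirdeg 91.6 z 0.0233
z24 [428. 235.] 74 c 443.9 -309.8 size 85.9 6.3 dirdeg 2.5 z 0.023
coup [0.576 0.007 0.032] [0.607 0.027 0.162] [ 0.535 -0.018  0.02 ]
tape [0.671 0.003 0.057] [0.697 0.037 0.067] [ 0.655 -0.032  0.021]
tall 1347 [(np.int64(261), np.int64(152), [0.6, 0.07, 0.13]), (np.int64(339), np.int64(160), [0.59, -0.09, 0.13]), (np.int64(334), np.int64(169), [0.56, -0.08, 0.14]), (np.int64(276), np.int64(178), [0.54, 0.03, 0.14]), (np.int64(329), np.int64(184), [0.53, -0.07, 0.16]), (np.int64(322), np.int64(198), [0.5, -0.06, 0.16]), (np.int64(328), np.int64(211), [0.48, -0.07, 0.14]), (np.int64(309), np.int64(224), [0.45, -0.03, 0.14]), (np.int64(314), np.int64(237), [0.43, -0.04, 0.13])]
[[-0.942  0.336 -0.001]
 [ 0.336  0.942 -0.002]
 [ 0.    -0.002 -1.   ]]
```

View pics/crop.png

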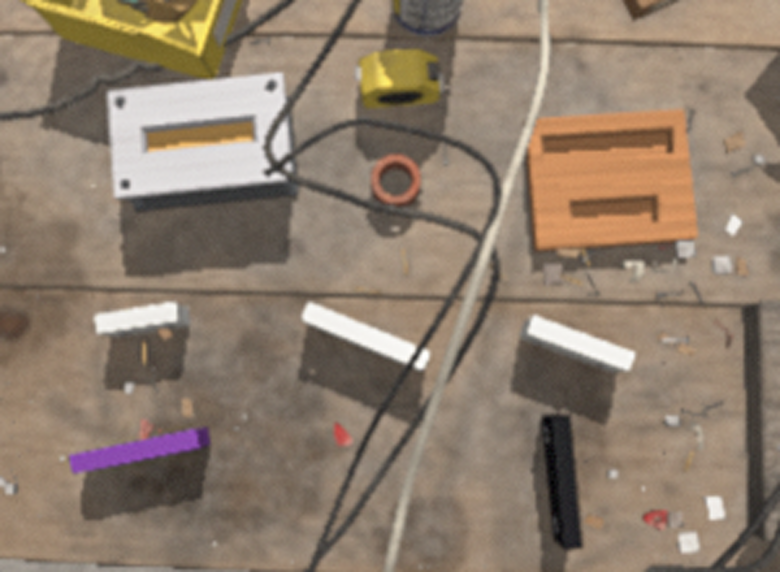

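```bash
cat >> h.py <<'E'
def rect(c,name,m,z,mn=60,box=None):
    m=m.astype(np.uint8).copy()
    if box: k=np.zeros_like(m); k[box[1]:box[3],box[0]:box[2]]=1; m&=k
    n,l,st,ce=cv2.connectedComponentsWithStats(m)
    for i in range(1,n):
        if st[i,4]<mn: continue
        ys,xs=np.nonzero(l==i)
        q=plane(c,np.c_[xs,ys],z)[:,:2]*1000
        (cx,cy),(a,b),ang=cv2.minAreaRect(q.astype(np.float32))
        bx=cv2.boxPoints(((cx,cy),(a,b),ang)); e=max((bx[1]-bx[0],bx[2]-bx[1]),key=np.linalg.norm)
        w,V=np.linalg.eigh(np.cov(q.T)); v=V[:,1]
        print(name,ce[i].round(0),st[i,4],"c",round(cx,1),round(cy,1),"mean",q.mean(0).round(1),"size",round(max(a,b),1),round(min(a,b),1),"deg",round(np.degrees(np.arctan2(e[1],e[0]))%180,1),"pca",round(np.degrees(np.arctan2(v[1],v[0]))%180,1))
E
python3 - <<'E'
from h import *
c=dict(np.load("top0.npz")); f=c["frame"]; hsv=cv2.cvtColor(f,cv2.COLOR_RGB2HSV); H,S,V=[hsv[:,:,i].astype(int) for i in range(3)]
w=(V>225)&(S<25)
for t in(200,225,245): rect(c,f"plates{t}",(V>t)&(S<30),0.06,80,(170,210,390,250))
rect(c,"cover",(V>150)&(S<40),0.075,200,(175,120,256,180))
rect(c,"slot",(S>70),0.075,60,(188,140,246,166))
org=(H<16)&(S>120)
rect(c,"rack",org&(V>60),0.024,300,(335,135,412,200))
print(V[140:200:3,376],S[140:200:3,376])
for t in (100,130,150,170): rect(c,f"pock{t}",(V<t),0.024,60,(346,146,404,190))
E
```

```text
plates200 [192. 222.] 237 c 458.0 219.2 mean [458.  218.8] size 69.9 16.3 deg 100.9 pca 101.1
plates200 [277. 227.] 340 c 450.7 31.5 mean [450.8  31.6] size 97.1 16.5 deg 69.1 pca 69.3
plates200 [363. 231.] 317 c 446.7 -153.8 mean [ 446.8 -153.4] size 90.2 16.5 deg 71.1 pca 70.9
plates225 [192. 222.] 187 c 458.2 218.3 mean [458.3 218. ] size 68.0 13.4 deg 101.0 pca 100.7
plates225 [278. 227.] 303 c 450.7 31.7 mean [450.5  31.1] size 95.1 15.2 deg 69.3 pca 69.2
plates225 [363. 231.] 280 c 446.7 -153.9 mean [ 446.5 -154.3] size 88.8 14.9 deg 71.1 pca 71.2
plates245 [288. 231.] 111 c 443.9 13.2 mean [442.4   9. ] size 54.1 12.3 deg 68.9 pca 68.1
cover [213. 151.] 2226 c 612.8 170.4 mean [612.7 175.9] size 153.6 94.6 deg 97.1 pca 104.0
slot [217. 152.] 300 c 610.8 168.1 mean [610.7 168.4] size 88.5 16.7 deg 97.1 pca 97.2
rack [374. 169.] 3049 c 592.5 -185.4 mean [ 591.7 -185.7] size 143.8 116.8 deg 95.0 pca 98.9
[160 185 201 204 114 122 210 208 200 209 212 207 130 126 157 211 212 214
 112 100] [ 46  91 138 136 127 134 134 137 136 134 135 133 135 136 136 134 136 135
 112  56]
pock130 [374. 153.] 283 c 626.8 -184.1 mean [ 628.5 -185.1] size 114.0 18.9 deg 91.8 pca 94.4
pock130 [377. 179.] 171 c 569.8 -189.3 mean [ 569.3 -190.8] size 73.6 18.5 deg 89.7 pca 93.7
pock150 [374. 154.] 351 c 628.0 -182.9 mean [ 627.8 -184.9] size 116.3 21.2 deg 91.8 pca 94.8
pock150 [377. 179.] 212 c 568.8 -188.1 mean [ 569.3 -190.6] size 75.8 20.9 deg 89.6 pca 93.9
pock170 [374. 154.] 377 c 628.0 -182.9 mean [ 628.1 -184.5] size 116.5 21.2 deg 91.8 pca 94.8
pock170 [376. 179.] 258 c 566.3 -189.3 mean [ 568.6 -190.3] size 78.4 23.1 deg 91.6 pca 93.6
```

```bash
cat >> h.py <<'E'
def to(x,y,z,yaw):
    "mm, deg (yaw of tool y axis) -> dx dy dz cm, turn rad"
    s=get_state(); M=R.from_quat(s["ee_rot"][[1,2,3,0]]).as_matrix()
    d=M.T@(np.array([x,y,z])/1000-s["position"])*100
    y0=np.degrees(np.arctan2(M[1,1],M[0,1])); t=-((yaw-y0+90)%180-90)
    print("move",d.round(2),"turn",np.radians(t).round(3),"now",(s["position"]*1000).round(1),"yaw",y0.round(1),"tilt",np.degrees(np.arccos(-M[2,2])).round(2),"F",s["wrist_force"].round(1),"w",round(s["width"]*1000,1),"ff",round(float(s["finger_force"]),1),"t",round(s["time"],2))
E
python3 - <<'E'
import station; print([n for n in dir(station) if n[0]!='_'], getattr(station,'pinch_z',None))
from h import *
c=dict(np.load("top0.npz")); P=cloud(c).reshape(-1,3); P=P[~np.isnan(P[:,0])]
c=dict(np.load("scene0.npz")); Q=cloud(c).reshape(-1,3); Q=Q[~np.isnan(Q[:,0])]
for A in(P,Q):
  print("max height cm; rows x from .15, cols y .6 .. -.35 step .05")
  for x in np.arange(.15,.75,.05):
    print(round(x,2),[int(100*max(A[(abs(A[:,0]-x-.025)<.025)&(abs(A[:,1]-y)<.025)][:,2],default=-.09)) for y in np.arange(.6,-.36,-.05)])
to(458,219,200,11)
E
```

```text
['MotionError', 'capture', 'get_state', 'job_done', 'pinch_z'] 0.0188
max height cm; rows x from .15, cols y .6 .. -.35 step .05
0.15 [-9, -9, 16, 34, 34, -9, -9, -9, -9, 0, 0, 0, 0, 0, 0, 0, 1, 1, -9, -9]
0.2 [-9, 16, 16, 31, 16, 0, 0, 0, 0, 0, 1, 2, 2, 0, 0, 0, 1, 2, 0, 0]
0.25 [0, 16, 16, 16, 16, 0, 0, 0, 0, 0, 0, 2, 3, 0, 0, 6, 1, 3, 5, 20]
0.3 [0, -9, 16, 16, 16, 5, 6, 6, 6, 3, 0, 4, 7, 0, 0, 6, 0, 0, 20, 20]
0.35 [0, -9, 17, 17, 13, 0, 0, 5, 6, 6, 0, 4, 9, 10, 0, 6, 0, 0, 16, 18]
0.4 [0, -9, 17, 17, 12, 0, 0, 6, 4, 0, 0, 6, 13, 13, 5, 6, 6, 0, 5, 17]
0.45 [0, 0, 15, 16, 0, 0, 0, 6, 6, 0, 5, 6, 6, 16, 6, 6, 0, 0, 5, 5]
0.5 [0, 0, 0, 0, 0, 0, 0, 0, 0, 0, 0, 14, 16, 16, 15, 2, 2, 2, 0, 0]
0.55 [0, 0, 6, 6, 6, 6, 0, 7, 7, 8, 13, 14, 3, 15, 14, 2, 2, 2, 0, 0]
0.6 [0, 0, 6, 3, 6, 6, 1, 7, 7, 7, 12, 12, 12, 12, 11, 2, 2, 2, 0, 7]
0.65 [0, 0, 6, 6, 6, 1, 1, 10, 10, 8, 11, 13, 6, 5, 6, 4, 2, 2, 0, 10]
0.7 [1, 1, 0, 6, 6, 9, 10, 11, 11, 8, 2, 15, 20, 20, 4, 4, 3, 0, 0, 10]
max height cm; rows x from .15, cols y .6 .. -.35 step .05
0.15 [-9, 16, 16, 21, 16, -9, -9, -9, -9, -9, -9, 0, 0, 0
[... 232 characters left out ...]
20]
0.35 [-9, -9, 17, 17, 13, 0, 0, 6, 6, 6, 0, 5, 9, 10, 0, 6, 0, 0, 18, 18]
0.4 [-9, -9, 17, 17, 13, 0, 0, 6, 6, 0, 0, 6, 13, 13, 6, 6, 6, 0, 0, 17]
0.45 [-88, -89, 17, 17, 0, 0, 0, 6, 6, 0, 6, 6, 6, 16, 15, 6, 0, 0, 0, -9]
0.5 [0, 0, 0, 0, 0, 0, 0, 0, 0, 0, 0, 15, 16, 16, 15, 2, 2, 2, 0, 0]
0.55 [0, 0, 6, 6, 6, 6, 0, 8, 7, 7, 13, 13, 3, 15, 15, 2, 2, 2, 0, 1]
0.6 [0, 0, 6, 2, 6, 6, 1, 7, 7, 7, 11, 12, 12, 0, 11, 2, 2, 2, 0, 7]
0.65 [0, -9, 6, 6, 6, 1, 1, 10, 10, 8, 11, 13, 6, 5, 6, 4, 2, 2, 0, 10]
0.7 [1, -9, -9, 6, 6, 0, 10, 11, 11, 8, 2, 15, 20, 20, 4, 4, 3, 0, 0, 10]
move [-35.78 -18.93  -2.95] turn 1.036 now [184.6 517.5 170.2] yaw 70.4 tilt 0.11 F [ 0.1 -0.5 -0.3] w 93.8 ff 0.0 t 0.1
```

Candidates are the three bare plates: (192,222) at 70 mm is the short one, (277,227) is the long one (97 mm visible up to the cable), and (363,231) at 90 mm is the middle one. I reject purple (193,272) and black (355,285). The lengths match the description and the close crop confirms the choice. The short plate goes first.

>>> drive_tool:
  moves:
    - [0.1,0,0,-6,0]
    - [0.1,-5,-3,-7,0.18]
    - [0.1,-11,-6,-7,0.37]
    - [0.1,-17,-9,-6,0.55]
    - [0.1,-22.5,-12,-5,0.74]

```text
time: 0.72
position: [0.3503, 0.3358, 0.2225]
ee_rot: [0.0, 0.517, 0.856, 0.0]
wrist_force: [0.9, 0.3, -0.4]
width: 0.052
finger_force: 0.0
```

```bash
python3 -c "
from h import *
to(458,219,120,11)"
```

```text
move [-15.35   4.08  10.25] turn 0.293 now [350.3 335.8 222.5] yaw 27.8 tilt 0.02 F [ 0.9  0.3 -0.4] w 52.0 ff 0.0 t 0.72
```

>>> drive_tool:
  moves:
    - [0.1,-5.2,1.4,1,0.18]
    - [0.1,-10.3,2.8,3,0.293]
    - [0.1,-15.35,4.1,7,0.293]
    - [0.1,-15.35,4.1,10.2,0.293]
    - [0.1,-15.35,4.1,10.2,0.293]

```text
time: 1.35
position: [0.4555, 0.2197, 0.1172]
ee_rot: [-0.002, 0.635, 0.773, -0.004]
wrist_force: [0.0, 0.1, 0.7]
width: 0.0515
finger_force: 0.0
```

```bash
python3 -c "
from h import *
to(458,219,24,11)"
```

```text
move [-0.1   0.31  9.32] turn 0.004 now [455.5 219.7 117.2] yaw 11.2 tilt 0.48 F [0.  0.1 0.7] w 51.5 ff 0.0 t 1.35
```

>>> drive_tool:
  moves:
    - [0.1,-0.1,0.2,5,0]
    - [0.1,-0.1,0.2,9.3,0]
    - [0.1,-0.1,0.2,9.3,0]
    - [-1,-0.1,0.2,9.3,0]
    - [-1,-0.1,0.2,9.3,0]
  squeeze: 35

```text
time: 1.98
position: [0.462, 0.2217, 0.0311]
ee_rot: [0.001, 0.634, 0.774, 0.002]
wrist_force: [1.5, -0.2, -0.5]
width: 0.0353
finger_force: 0.0
```

>>> drive_tool:
  moves:
    - [-1,0,0,0,0]
    - [-1,0,0,0,0]
    - [-1,0,0,0,0]

```text
time: 2.35
position: [0.4601, 0.2206, 0.0282]
ee_rot: [0.0, 0.634, 0.773, 0.0]
wrist_force: [-0.5, 1.0, -0.2]
width: 0.0053
finger_force: 0.0
```

```bash
python3 -c "
from h import *
to(458,219,235,11)"
```

```text
move [ -0.12  -0.23 -20.68] turn 0.005 now [460.1 220.6  28.2] yaw 11.3 tilt 0.02 F [-0.5  1.  -0.2] w 5.3 ff 0.0 t 2.35
```

```bash
python3 - <<'E'
from h import *
c=cap("scene"); 
a=cap("top")
im=np.vstack([cv2.resize(c["frame"][150:290,100:380],None,fx=2,fy=2),cv2.resize(a["frame"][180:320,140:420],None,fx=2,fy=2)])
cv2.imwrite("pics/a1.png",im[:,:,::-1])
E
```

```text
(no output)
```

View pics/a1.png

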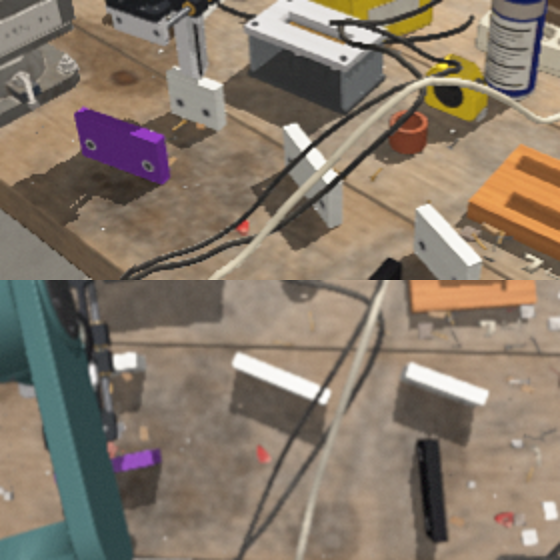

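```bash
python3 - <<'E'
from h import *
for n in("scene","top"):
    c=cap(n); P=cloud(c); hsv=cv2.cvtColor(c["frame"],cv2.COLOR_RGB2HSV)
    if n=="scene":
        for u,v in [(195,160),(195,170),(195,180),(193,188),(190,192),(200,195),(188,200),(205,210),(195,196)]: print(u,v,P[v,u].round(4),c["frame"][v,u])
    m=(P[:,:,0]>.4)&(P[:,:,0]<.52)&(P[:,:,1]>.15)&(P[:,:,1]<.28)
    for z0,z1 in[(.02,.04),(.04,.055),(.055,.068),(.07,.1),(.1,.14)]:
        q=P[m&(P[:,:,2]>z0)&(P[:,:,2]<z1)]
        if len(q): print(n,z0,len(q),np.percentile(q,[2,50,98],axis=0).round(3).tolist())
E
```

```text
195 160 [0.4547 0.209  0.145 ] [136 135 133]
195 170 [0.4531 0.211  0.1187] [142 139 136]
195 180 [0.4487 0.2096 0.0947] [148 145 141]
193 188 [nan nan nan] [147 144 137]
190 192 [0.4466 0.2305 0.0524] [156 153 145]
200 195 [0.4542 0.2049 0.052 ] [152 152 144]
188 200 [0.4462 0.2415 0.0239] [93 91 90]
205 210 [0.455  0.1938 0.0133] [156 153 145]
195 196 [0.4511 0.2197 0.0436] [149 148 139]
scene 0.02 187 [[0.444, 0.185, 0.021], [0.452, 0.213, 0.03], [0.469, 0.25, 0.039]]
scene 0.04 139 [[0.444, 0.185, 0.04], [0.451, 0.213, 0.047], [0.469, 0.253, 0.055]]
scene 0.055 156 [[0.444, 0.185, 0.055], [0.455, 0.214, 0.06], [0.469, 0.251, 0.065]]
scene 0.07 141 [[0.446, 0.209, 0.072], [0.452, 0.214, 0.085], [0.473, 0.227, 0.099]]
scene 0.1 205 [[0.446, 0.209, 0.101], [0.451, 0.214, 0.12], [0.472, 0.228, 0.139]]
top 0.02 24 [[0.449, 0.183, 0.021], [0.455, 0.186, 0.03], [0.469, 0.227, 0.038]]
top 0.04 17 [[0.452, 0.183, 0.041], [0.455, 0.188, 0.048], [0.469, 0.207, 0.054]]
top 0.055 85 [[0.453, 0.184, 0.055], [0.46, 0.196, 0.059], [0.469, 0.208, 0.063]]
top 0.1 1 [[0.466, 0.212, 0.132], [0.466, 0.212, 0.132], [0.466, 0.212, 0.132]]
```

>>> drive_tool:
  moves:
    - [-1,0,0,-5,0]
    - [-1,0,0,-8,0]
    - [-1,0,0,-8,0]

```text
time: 2.92
position: [0.462, 0.2213, 0.111]
ee_rot: [0.002, 0.634, 0.773, 0.003]
wrist_force: [0.1, -0.0, -0.7]
width: 0.0005
finger_force: 0.0
```

```bash
python3 - <<'E'
from h import *
c=cap("scene"); P=cloud(c)
cv2.imwrite("pics/a2.png",cv2.resize(c["frame"][110:260,100:300],None,fx=4,fy=4)[:,:,::-1])
to(458,219,24,11)
s=get_state(); p=s["position"]-c["o"]; q=cv2.projectPoints((c["Rm"].T@p).reshape(1,3),np.zeros(3),np.zeros(3),c["mtx"],np.array(c["D"]))[0]; print("TCP px",q, (q-[100,110])*4)
m=(P[:,:,0]>.4)&(P[:,:,0]<.52)&(P[:,:,1]>.15)&(P[:,:,1]<.28)
for z0,z1 in[(.02,.04),(.04,.055),(.055,.068),(.07,.1),(.1,.12),(.12,.14),(.14,.16),(.16,.2)]:
    q=P[m&(P[:,:,2]>z0)&(P[:,:,2]<z1)]
    if len(q): print(z0,len(q),np.percentile(q,[2,50,98],axis=0).round(3).tolist())
E
```

```text
move [-0.13 -0.3   8.46] turn 0.005 now [460.5 220.8 108.6] yaw 11.3 tilt 0.12 F [ 0.3 -0.6 -0.4] w 0.1 ff 0.0 t 2.98
TCP px [[[194.98439076 170.77372872]]] [[[379.93756304 243.09491487]]]
0.02 187 [[0.444, 0.184, 0.02], [0.452, 0.211, 0.03], [0.471, 0.253, 0.04]]
0.04 145 [[0.444, 0.185, 0.04], [0.451, 0.214, 0.048], [0.468, 0.25, 0.055]]
0.055 165 [[0.445, 0.185, 0.056], [0.456, 0.218, 0.06], [0.469, 0.253, 0.063]]
0.14 51 [[0.449, 0.209, 0.145], [0.458, 0.215, 0.155], [0.475, 0.227, 0.16]]
0.16 223 [[0.448, 0.209, 0.161], [0.453, 0.214, 0.18], [0.475, 0.228, 0.199]]
```

View pics/a2.png

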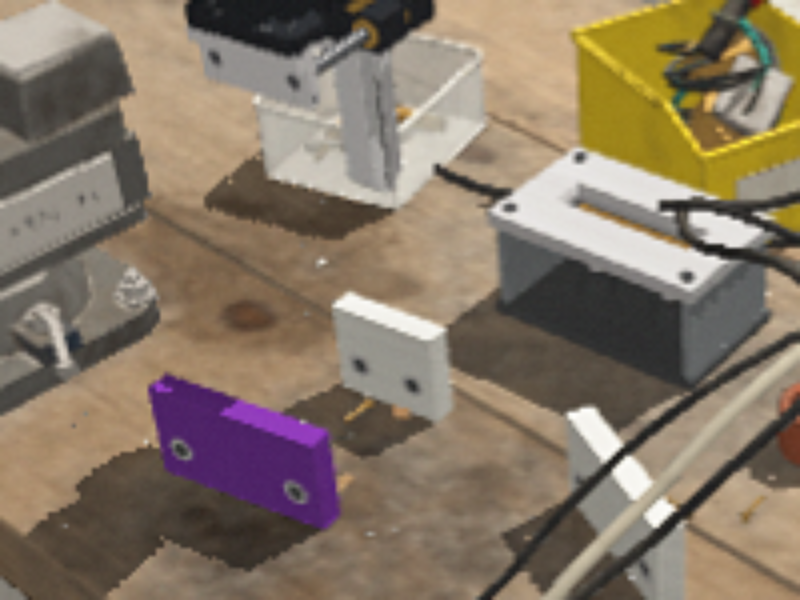

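The image shows the true fingertips at about z 0.145 (crop (370,190)), while the reported TCP z is 0.109 (crop (380,243)). The reported height is therefore about 36 mm too low. The fingers closed above the plate, which hasn't moved. I'll correct for this offset and retry.

>>> drive_tool:
  moves:
    - [0.1,-0.1,-0.2,0,0]
    - [0.1,-0.1,-0.2,0,0]
    - [0.1,-0.1,-0.2,0,0]
    - [0.1,-0.1,-0.2,6,0]
    - [0.1,-0.1,-0.2,11.8,0]

```text
time: 3.6
position: [0.4589, 0.2195, -0.0109]
ee_rot: [0.001, 0.634, 0.773, 0.001]
wrist_force: [0.3, -0.3, 0.2]
width: 0.0473
finger_force: 0.0
```

>>> drive_tool:
  moves:
    - [0.1,0,0,0,0]
    - [-1,0,0,0,0]
    - [-1,0,0,0,0]
    - [-1,0,0,0,0]
    - [-1,0,0,0,0]
  squeeze: 35

```text
time: 4.22
position: [0.4589, 0.2196, -0.0087]
ee_rot: [0.0, 0.634, 0.773, 0.001]
wrist_force: [0.4, -0.2, 2.6]
width: 0.0162
finger_force: 35.0
```

```bash
python3 - <<'E'
from h import *
to(458,219,200,11)
c=cap("scene"); P=cloud(c)
m=(P[:,:,0]>.4)&(P[:,:,0]<.52)&(P[:,:,1]>.20)&(P[:,:,1]<.24)
for z0,z1 in[(.0,.01),(.01,.02),(.02,.03),(.03,.04),(.04,.055),(.07,.1)]:
    q=P[m&(P[:,:,2]>z0)&(P[:,:,2]<z1)]
    if len(q): print(z0,len(q),np.percentile(q,[2,50,98],axis=0).round(3).tolist())
E
```

```text
move [ -0.03  -0.06 -20.87] turn 0.006 now [458.9 219.6  -8.7] yaw 11.3 tilt 0.12 F [ 0.4 -0.2  2.6] w 16.2 ff 35.0 t 4.22
0.0 242 [[0.402, 0.201, 0.0], [0.441, 0.216, 0.002], [0.518, 0.238, 0.009]]
0.01 38 [[0.447, 0.201, 0.01], [0.452, 0.22, 0.015], [0.455, 0.237, 0.019]]
0.02 28 [[0.447, 0.2, 0.02], [0.452, 0.213, 0.022], [0.456, 0.239, 0.029]]
0.03 37 [[0.439, 0.2, 0.031], [0.447, 0.21, 0.036], [0.455, 0.239, 0.04]]
0.04 71 [[0.437, 0.201, 0.041], [0.444, 0.21, 0.048], [0.478, 0.234, 0.054]]
0.07 190 [[0.437, 0.206, 0.071], [0.449, 0.215, 0.085], [0.479, 0.226, 0.099]]
```

>>> drive_tool:
  moves:
    - [-1,0,0,-6,0]
    - [-1,0,0,-12,0]
    - [-1,0,0,-18,0]
    - [-1,0,0,-20.8,0]
    - [-1,0,0,-20.8,0]

```text
time: 4.9
position: [0.4595, 0.2197, 0.2006]
ee_rot: [0.001, 0.634, 0.773, 0.002]
wrist_force: [-0.2, 0.8, -2.8]
width: 0.016
finger_force: 35.0
```

```bash
python3 -c "
from h import *
to(568.7,-189.5,200,4.7)"
```

```text
move [-4.227e+01  2.680e+00  4.000e-02] turn 0.115 now [459.5 219.7 200.6] yaw 11.3 tilt 0.33 F [-0.2  0.8 -2.8] w 16.0 ff 35.0 t 4.9
```

>>> drive_tool:
  moves:
    - [-1,-5,0.3,0,0.02]
    - [-1,-11,0.7,0,0.04]
    - [-1,-17,1.1,0,0.06]
    - [-1,-23,1.5,0,0.08]
    - [-1,-29,1.9,0,0.115]

```text
time: 5.52
position: [0.5326, -0.0629, 0.1946]
ee_rot: [-0.002, 0.678, 0.735, -0.001]
wrist_force: [1.5, 0.8, -2.5]
width: 0.0159
finger_force: 35.0
```

```bash
python3 -c "
from h import *
to(568.7,-189.5,60,4.7)"
```

```text
move [-12.93   2.63  13.42] turn -0.001 now [532.6 -62.9 194.6] yaw 4.7 tilt 0.29 F [ 1.5  0.8 -2.5] w 15.9 ff 35.0 t 5.53
```

>>> drive_tool:
  moves:
    - [-1,-6,1.2,0,0]
    - [-1,-12,2.4,2,0]
    - [-1,-12.9,2.6,8,0]
    - [-1,-12.9,2.6,13.4,0]
    - [-1,-12.9,2.6,13.4,0]

```text
time: 6.15
position: [0.5637, -0.1853, 0.0544]
ee_rot: [-0.009, 0.678, 0.735, -0.003]
wrist_force: [-0.5, 0.6, -1.7]
width: 0.0158
finger_force: 35.0
```

```bash
python3 - <<'E'
from h import *
to(568.7,-189.5,20,4.7)
c=cap("scene"); P=cloud(c); s=get_state()
cv2.imwrite("pics/a3.png",cv2.resize(c["frame"][170:320,300:450],None,fx=4,fy=4)[:,:,::-1])
E
```

```text
move [-0.49  0.53  3.43] turn -0.0 now [ 563.7 -185.3   54.4] yaw 4.7 tilt 1.09 F [-0.5  0.6 -1.7] w 15.8 ff 35.0 t 6.15
```

View pics/a3.png

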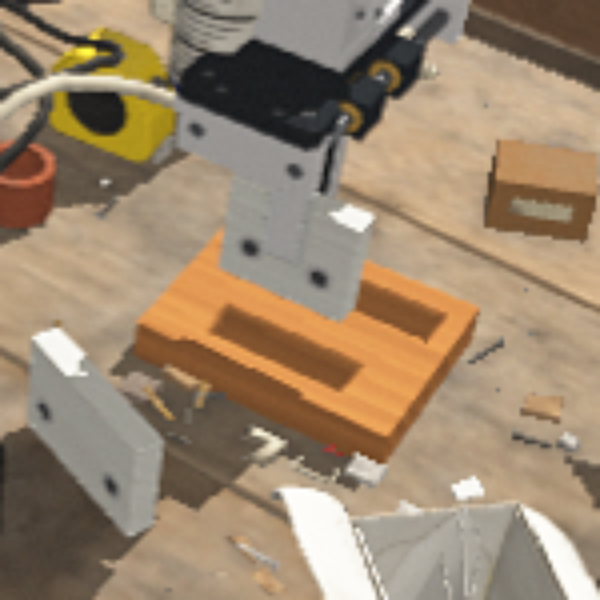

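The plate hangs above the short pocket (crop (285,345)). I'll cross-check the pocket centre in this view and get the move.

```bash
python3 - <<'E'
from h import *
for c in (cap("scene"),dict(np.load("scene0.npz"))):
    V=c["frame"].max(2).astype(int)
    print(V[256,348:395:3])
    for t in(120,140,160): rect(c,f"p{t}",V<t,0.024,60,(340,230,420,275))
to(568.7,-189.5,20,4.7)
E
```

```text
[110 233 228 240 153 129 128 124 122 128 140 221 230 226 233 228]
p120 [352. 270.] 187 c 503.9 -183.9 mean [ 506.2 -182.6] size 70.0 30.9 deg 96.8 pca 112.6
p140 [399. 248.] 129 c 627.8 -219.6 mean [ 627.9 -220.2] size 42.0 20.6 deg 95.6 pca 94.3
p140 [371. 257.] 249 c 565.1 -189.3 mean [ 564.7 -189.6] size 74.3 21.6 deg 95.3 pca 94.5
p140 [356. 267.] 486 c 533.9 -185.7 mean [ 519.9 -183.5] size 88.2 57.7 deg 131.1 pca 104.5
p160 [383. 239.] 525 c 638.3 -180.9 mean [ 628.7 -180. ] size 119.1 55.3 deg 94.5 pca 92.9
p160 [371. 257.] 300 c 565.5 -188.7 mean [ 565.6 -189.7] size 76.2 24.5 deg 95.4 pca 94.6
p160 [410. 263.] 96 c 609.0 -262.3 mean [ 603.5 -260.1] size 93.2 12.3 deg 5.4 pca 6.1
p160 [356. 267.] 497 c 533.8 -185.6 mean [ 519.6 -183.2] size 88.5 57.7 deg 131.1 pca 104.8
[216 225 224 234 145 122 122 119 116 125 134 213 221 218 228 222]
p120 [371. 257.] 110 c 565.1 -188.6 mean [ 565.8 -190.1] size 72.9 15.6 deg 93.4 pca 90.8
p120 [362. 265.] 85 c 533.3 -187.7 mean [ 533.6 -189.1] size 101.5 5.6 deg 95.9 pca 96.1
p120 [354. 270.] 194 c 509.8 -186.8 mean [ 510.5 -185. ] size 76.6
[... 166 characters left out ...]
189.5] size 75.6 21.9 deg 94.7 pca 94.4
p140 [410. 263.] 73 c 605.2 -260.6 mean [ 602.  -259.7] size 86.1 7.5 deg 5.7 pca 5.8
p140 [357. 267.] 438 c 516.5 -189.4 mean [ 520.3 -184.4] size 101.5 40.2 deg 95.7 pca 102.9
p160 [385. 241.] 403 c 625.1 -183.6 mean [ 625.1 -186. ] size 115.7 25.0 deg 94.9 pca 95.7
p160 [371. 257.] 303 c 565.5 -188.9 mean [ 565.6 -189.6] size 76.6 24.5 deg 95.4 pca 95.0
p160 [411. 263.] 119 c 609.2 -264.4 mean [ 602.6 -261.3] size 93.2 16.9 deg 5.8 pca 6.2
p160 [356. 267.] 465 c 514.2 -189.7 mean [ 519.7 -184.1] size 101.5 45.8 deg 95.9 pca 104.5
move [-0.2  -0.12  4.33] turn 0.001 now [ 569.8 -187.4   63.3] yaw 4.7 tilt 0.11 F [ 0.9  0.3 -1.9] w 15.6 ff 35.0 t 6.25
```

>>> drive_tool:
  moves:
    - [-1,-0.5,0.5,1,0]
    - [-1,-0.5,0.5,2.4,0]
    - [-1,-0.5,0.5,2.4,0]

```text
time: 6.62
position: [0.575, -0.1919, 0.0389]
ee_rot: [-0.001, 0.677, 0.736, -0.0]
wrist_force: [-1.0, 0.1, -1.2]
width: 0.0159
finger_force: 35.0
```

```bash
python3 -c "
from h import *
to(568.7,-189.5,0,4.7)"
```

```text
move [ 0.29 -0.6   3.89] turn 0.001 now [ 575.  -191.9   38.9] yaw 4.7 tilt 0.12 F [-1.   0.1 -1.2] w 15.9 ff 35.0 t 6.62
```

>>> drive_tool:
  moves:
    - [-1,0.3,-0.8,0,0]
    - [-1,0.3,-0.8,0,0]
    - [-1,0.3,-0.8,0,0]

```text
time: 7.0
position: [0.5676, -0.1901, 0.0405]
ee_rot: [0.001, 0.677, 0.736, 0.0]
wrist_force: [0.1, -0.0, -1.9]
width: 0.0156
finger_force: 35.0
```

```bash
python3 -c "
from h import *
to(567,-189.3,-1,4.9)"
```

```text
move [ 0.09 -0.06  4.15] turn -0.003 now [ 567.6 -190.1   40.5] yaw 4.7 tilt 0.06 F [ 0.1 -0.  -1.9] w 15.6 ff 35.0 t 7.0
```

Bottom is now at about 49 mm, so I descend slowly. The rack top should be reached at reported z≈15 and the floor at ≈-1.

>>> drive_tool:
  moves:
    - [-1,0,0,2,0]
    - [-1,0,0,2.8,0]
    - [-1,0,0,3.3,0]
    - [-1,0,0,3.7,0]
    - [-1,0,0,3.9,0]

```text
time: 7.62
position: [0.5671, -0.1902, 0.001]
ee_rot: [-0.0, 0.677, 0.736, -0.0]
wrist_force: [-2.5, -0.1, -0.4]
width: 0.0159
finger_force: 35.0
```

>>> drive_tool:
  moves:
    - [-1,0,0,0,0]
    - [-1,0,0,0.15,0]

```text
time: 7.88
position: [0.5672, -0.1902, -0.0002]
ee_rot: [-0.0, 0.677, 0.736, -0.0]
wrist_force: [-2.5, -0.7, 0.4]
width: 0.0159
finger_force: 35.0
```

>>> drive_tool:
  moves:
    - [-0.3,0,0,0,0]
    - [-0.3,0,0,0,0]
    - [-0.3,0,0,-4,0]
    - [-0.3,0,0,-10,0]
    - [-0.3,0,0,-16,0]

```text
time: 8.5
position: [0.5677, -0.1899, 0.1613]
ee_rot: [0.0, 0.677, 0.736, 0.0]
wrist_force: [0.2, -1.3, 0.4]
width: 0.033
finger_force: 0.0
```

```bash
python3 - <<'E'
from h import *
c=cap("scene"); P=cloud(c)
m=(P[:,:,0]>.53)&(P[:,:,0]<.6)&(P[:,:,1]>-.25)&(P[:,:,1]<-.13)
for z0,z1 in[(.03,.05),(.05,.062),(.062,.072)]:
    q=P[m&(P[:,:,2]>z0)&(P[:,:,2]<z1)]
    if len(q): print(z0,len(q),np.percentile(q,[1,50,99],axis=0).round(3).tolist())
V=c["frame"].max(2).astype(int); S=c["frame"].max(2).astype(int)-c["frame"].min(2)
top=(abs(P[:,:,2]-.068)<.006)&m
rect(c,"platetop",top,.068)
cv2.imwrite("pics/a4.png",cv2.resize(c["frame"][130:280,180:440],None,fx=3,fy=3)[:,:,::-1])
to(448.4+3.5,25.4+9,200,-20.7)
E
```

```text
0.03 251 [[0.556, -0.225, 0.03], [0.561, -0.193, 0.04], [0.576, -0.157, 0.05]]
0.05 159 [[0.556, -0.226, 0.05], [0.561, -0.195, 0.056], [0.575, -0.157, 0.062]]
0.062 253 [[0.557, -0.225, 0.062], [0.565, -0.192, 0.068], [0.577, -0.157, 0.071]]
platetop [375. 241.] 253 c 564.2 -191.6 mean [ 565.3 -192. ] size 70.9 24.0 deg 94.9 pca 93.8
move [ 23.5  -10.05  -3.12] turn 0.444 now [ 572.  -191.7  172.4] yaw 4.7 tilt 1.05 F [ 1.9 -0.6  5.8] w 32.7 ff 0.0 t 8.55
```

View pics/a4.png

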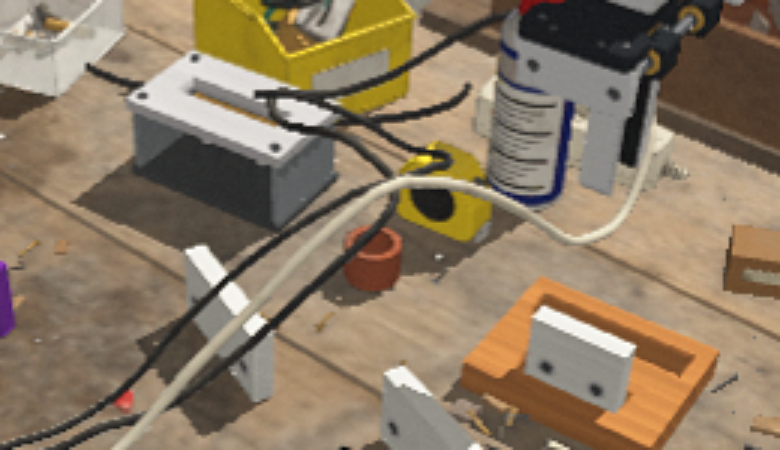

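The short plate stands in its row (crop (582,355)) with its top at 68 mm, so it is fully down. For the long plate, I'll check its other end beyond the cable.

```bash
python3 - <<'E'
from h import *
c=dict(np.load("top0.npz")); f=c["frame"]; V=f.max(2).astype(int);S=V-f.min(2)
m=((V>190)&(S<30)).astype(np.uint8); m[:, :250]=0; m[:,312:]=0; m[:210]=0; m[246:]=0
ys,xs=np.nonzero(m); q=plane(c,np.c_[xs,ys],.06)[:,:2]*1000
d=np.array([np.cos(np.radians(69.3)),np.sin(np.radians(69.3))]); t=(q-[450.7,31.5])@d; n=(q-[450.7,31.5])@[-d[1],d[0]]
k=abs(n)<9; t=t[k]; print(t.min(),t.max(),"center",np.array([450.7,31.5])+d*(t.min()+t.max())/2, np.histogram(t,12))
to(448.4+3.5,25.4+9,200,-20.7)
E
```

```text
-61.72674160724627 48.949039515289975 center [448.44170187  25.52358743] (array([26, 17, 36, 34, 35, 34, 35, 33, 34, 33, 34, 32]), array([-61.72674161, -52.50375985, -43.28077809, -34.05779633,
       -24.83481457, -15.61183281,  -6.38885105,   2.83413071,
        12.05711247,  21.28009423,  30.50307599,  39.72605776,
        48.94903952]))
move [ 23.5  -10.05  -3.12] turn 0.444 now [ 572.  -191.7  172.4] yaw 4.7 tilt 1.05 F [ 1.9 -0.6  5.8] w 32.7 ff 0.0 t 8.55
```

>>> drive_tool:
  moves:
    - [-0.1,5.5,-2.4,-2.5,0.11]
    - [-0.1,11,-4.8,-2.5,0.22]
    - [-0.1,16.5,-7.2,-2.5,0.34]
    - [-0.1,22,-9.4,-2.5,0.444]
    - [-0.1,23.5,-10,-2.5,0.444]

```text
time: 9.18
position: [0.4477, 0.0383, 0.1854]
ee_rot: [0.001, 0.822, 0.57, 0.001]
wrist_force: [0.5, -0.6, 0.2]
width: 0.042
finger_force: 0.0
```

```bash
python3 - <<'E'
from h import *
to(448.4+3.5,25.4+9,80,-20.7)
E
```

```text
move [-0.24  0.5  10.54] turn 0.004 now [447.7  38.3 185.4] yaw -20.5 tilt 0.17 F [ 0.5 -0.6  0.2] w 42.0 ff 0.0 t 9.18
```

>>> drive_tool:
  moves:
    - [0.0,-0.2,0.4,5,0]
    - [0.0,-0.2,0.4,10.5,0]
    - [0.0,-0.2,0.4,12,0]
    - [0.0,-0.2,0.4,12,0]

```text
time: 9.68
position: [0.4516, 0.0322, 0.0644]
ee_rot: [-0.0, 0.823, 0.568, -0.0]
wrist_force: [0.3, -0.1, 0.3]
width: 0.0471
finger_force: 0.0
```

```bash
python3 - <<'E'
from h import *
to(448.4+3.5,25.5+9,-6,-20.7)
E
```

```text
move [ 0.22 -0.05  7.04] turn -0.001 now [451.6  32.2  64.4] yaw -20.7 tilt 0.04 F [ 0.3 -0.1  0.3] w 47.1 ff 0.0 t 9.68
```

>>> drive_tool:
  moves:
    - [0.0,0.2,0,3,0]
    - [0.0,0.2,0,5,0]
    - [0.0,0.2,0,7,0]
    - [0.0,0.2,0,7,0]
    - [-1,0.2,0,7,0]

```text
time: 10.3
position: [0.4544, 0.0343, -0.0031]
ee_rot: [0.001, 0.823, 0.568, 0.002]
wrist_force: [-0.5, 0.2, -0.3]
width: 0.0405
finger_force: 0.0
```

>>> drive_tool:
  moves:
    - [-1,0,0,0,0]
    - [-1,0,0,0,0]
    - [-1,0,0,0,0]
  squeeze: 40

```text
time: 10.68
position: [0.4525, 0.0346, -0.0049]
ee_rot: [0.0, 0.823, 0.568, 0.0]
wrist_force: [-0.3, 0.6, 2.7]
width: 0.0156
finger_force: 40.0
```

```bash
python3 - <<'E'
from h import *
to(452,35,200,-20.7)
E
```

```text
move [  0.03  -0.05 -20.49] turn -0.0 now [452.5  34.6  -4.9] yaw -20.7 tilt 0.05 F [-0.3  0.6  2.7] w 15.6 ff 40.0 t 10.68
```

>>> drive_tool:
  moves:
    - [-1,0,0,-6,0]
    - [-1,0,0,-12,0]
    - [-1,0,0,-18,0]
    - [-1,0,0,-20.8,0]
    - [-1,0,0,-20.8,0]

```text
time: 11.3
position: [0.4534, 0.0344, 0.2045]
ee_rot: [0.001, 0.823, 0.568, 0.002]
wrist_force: [0.9, 0.1, -2.7]
width: 0.0157
finger_force: 40.0
```

```bash
python3 - <<'E'
from h import *
to(624.4,-174.2,200,4.9)
E
```

```text
move [-13.47  23.37   0.54] turn -0.447 now [453.4  34.4 204.5] yaw -20.7 tilt 0.28 F [ 0.9  0.1 -2.7] w 15.7 ff 40.0 t 11.3
```

>>> drive_tool:
  moves:
    - [-1,-2.9,5,0,-0.1]
    - [-1,-5.6,9.8,0,-0.2]
    - [-1,-8.3,14.5,0,-0.3]
    - [-1,-11,19.2,0,-0.447]
    - [-1,-13.5,23.4,0,-0.447]

```text
time: 11.92
position: [0.6229, -0.1756, 0.1979]
ee_rot: [-0.003, 0.676, 0.737, -0.001]
wrist_force: [1.1, 1.1, -2.3]
width: 0.0156
finger_force: 40.0
```

>>> drive_tool:
  moves:
    - [-1,0,0,5,0]
    - [-1,0,0,10,0]
    - [-1,0,0,14.5,0]
    - [-1,0,0,14.5,0]
    - [-1,0,0,14.5,0]

```text
time: 12.55
position: [0.6234, -0.1745, 0.0576]
ee_rot: [-0.0, 0.676, 0.737, 0.0]
wrist_force: [-0.4, -0.8, -2.0]
width: 0.0159
finger_force: 40.0
```

```bash
python3 - <<'E'
from h import *
to(624.4,-174.2,3,4.9)
E
```

```text
move [0.02 0.1  5.46] turn 0.0 now [ 623.4 -174.5   57.6] yaw 4.9 tilt 0.01 F [-0.4 -0.8 -2. ] w 15.9 ff 40.0 t 12.55
```

>>> drive_tool:
  moves:
    - [-1,0,0.1,2.2,0]
    - [-1,0,0.1,3.8,0]
    - [-1,0,0.1,4.5,0]
    - [-1,0,0.1,5,0]
    - [-1,0,0.1,5.4,0]

```text
time: 13.18
position: [0.6247, -0.1746, 0.0039]
ee_rot: [0.001, 0.676, 0.737, 0.0]
wrist_force: [0.2, 0.7, -2.4]
width: 0.016
finger_force: 40.0
```

>>> drive_tool:
  moves:
    - [-1,0,0,0.1,0]
    - [-1,0,0,0.1,0]

```text
time: 13.42
position: [0.6246, -0.1746, 0.0032]
ee_rot: [0.0, 0.676, 0.737, 0.0]
wrist_force: [-0.2, -0.4, -0.4]
width: 0.0156
finger_force: 40.0
```

Seated: reported z is 3.2 and the load is off the wrist. I release, rise and check.

>>> drive_tool:
  moves:
    - [-0.3,0,0,0,0]
    - [-0.3,0,0,0,0]
    - [-0.3,0,0,-4,0]
    - [-0.3,0,0,-10,0]
    - [-0.3,0,0,-16,0]

```text
time: 14.05
position: [0.6241, -0.1744, 0.1642]
ee_rot: [0.0, 0.676, 0.737, 0.0]
wrist_force: [0.4, 0.1, -0.1]
width: 0.0333
finger_force: 0.0
```

```bash
python3 - <<'E'
from h import *
c=cap("scene"); P=cloud(c)
for n,x0,x1 in(("short",.53,.595),("long",.6,.66)):
    m=(P[:,:,0]>x0)&(P[:,:,0]<x1)&(P[:,:,1]>-.27)&(P[:,:,1]<-.1)&(abs(P[:,:,2]-.068)<.005)
    print(np.nanmedian(P[m],0).round(4)); rect(c,n,m,.068)
m=(P[:,:,0]>.39)&(P[:,:,0]<.5)&(P[:,:,1]>-.22)&(P[:,:,1]<-.09)&(abs(P[:,:,2]-.06)<.004)
rect(c,"middle",m,.06)
to(446.7,-153.8,180,-19)
E
```

```text
[ 0.5656 -0.1916  0.0679]
short [374. 241.] 239 c 565.2 -191.3 mean [ 565.9 -191.5] size 70.5 22.5 deg 95.5 pca 94.4
[ 0.6244 -0.1842  0.0676]
long [387. 226.] 347 c 623.1 -185.4 mean [ 623.8 -186.4] size 110.7 22.5 deg 94.7 pca 94.5
middle [324. 268.] 328 c 444.8 -153.6 mean [ 445.  -155.1] size 93.2 19.7 deg 72.9 pca 72.0
move [  3.75 -17.89  -0.75] turn 0.417 now [ 628.2 -175.9  175.6] yaw 4.9 tilt 1.01 F [ 1.  -0.2  5.1] w 32.9 ff 0.0 t 14.1
```

>>> drive_tool:
  moves:
    - [0.0,1.2,-6,0,0.14]
    - [0.0,2.5,-12,0,0.28]
    - [0.0,3.7,-17.8,0,0.417]
    - [0.0,3.7,-17.8,4,0.417]
    - [0.0,3.7,-17.8,8,0.417]

```text
time: 14.72
position: [0.4441, -0.1532, 0.0831]
ee_rot: [0.002, 0.814, 0.581, 0.001]
wrist_force: [0.5, 0.4, -0.4]
width: 0.0473
finger_force: 0.0
```

>>> drive_tool:
  moves:
    - [0.0,0,0,0,0]
    - [0.0,0,0,0,0]

```text
time: 14.98
position: [0.4448, -0.1532, 0.084]
ee_rot: [0.001, 0.814, 0.581, 0.001]
wrist_force: [-0.4, -0.3, -0.4]
width: 0.0467
finger_force: 0.0
```

```bash
python3 - <<'E'
from h import *
to(446.3,-153.8,0,-18.9)
E
```

```text
move [-0.    0.14  8.4 ] turn -0.002 now [ 444.8 -153.2   84. ] yaw -19.0 tilt 0.14 F [-0.4 -0.3 -0.4] w 46.7 ff 0.0 t 14.97
```

>>> drive_tool:
  moves:
    - [0.0,0,0.1,4,0]
    - [0.0,0,0.1,8.4,0]
    - [0.0,0,0.1,8.4,0]
    - [-1,0,0.1,8.4,0]
    - [-1,0,0.1,8.4,0]

```text
time: 15.6
position: [0.447, -0.1542, 0.0013]
ee_rot: [0.002, 0.814, 0.581, 0.001]
wrist_force: [0.1, -0.6, -0.5]
width: 0.0305
finger_force: 0.0
```

>>> drive_tool:
  moves:
    - [-1,0,0,0,0]
    - [-1,0,0,0,0]
    - [-1,0,0,0,0]
  squeeze: 45

```text
time: 15.98
position: [0.4457, -0.1536, -0.0002]
ee_rot: [0.001, 0.814, 0.581, 0.001]
wrist_force: [0.3, -0.4, 6.0]
width: 0.0158
finger_force: 45.0
```

```bash
python3 - <<'E'
from h import *
to(446.3,-153.8,0,-18.9)
c=cap("scene"); P=cloud(c)
m=(P[:,:,0]>.39)&(P[:,:,0]<.5)&(P[:,:,1]>-.22)&(P[:,:,1]<-.09)&(P[:,:,2]>.02)&(P[:,:,2]<.058)
print(np.percentile(P[m],[1,99],axis=0).round(4))
# top-camera re-look at slot with other thresholds, and scene slot
for n in("top0","scene0"):
    c=dict(np.load(n+".npz")); hsv=cv2.cvtColor(c["frame"],cv2.COLOR_RGB2HSV); S=hsv[:,:,1].astype(int); V=hsv[:,:,2].astype(int)
    bx=(188,140,246,166) if n=="top0" else (232,150,292,190)
    for t in(40,60,100): rect(c,f"{n} S>{t}",S>t,.075,50,bx)
    for t in(190,170,150): rect(c,f"{n} V<{t}",V<t,.075,50,bx)
E
```

```text
move [-0.    0.06 -0.02] turn -0.002 now [ 4.457e+02 -1.536e+02 -2.000e-01] yaw -19.0 tilt 0.14 F [ 0.3 -0.4  6. ] w 15.8 ff 45.0 t 15.97
[[ 0.425  -0.198   0.0204]
 [ 0.4596 -0.1087  0.0578]]
top0 S>40 [217. 152.] 345 c 610.6 168.8 mean [610.7 168.3] size 91.7 18.4 deg 97.4 pca 97.3
top0 S>60 [217. 152.] 312 c 610.7 167.9 mean [610.6 168. ] size 89.1 17.2 deg 97.1 pca 97.0
top0 S>100 [216. 152.] 265 c 610.8 168.8 mean [610.8 168.8] size 87.3 14.7 deg 97.2 pca 97.3
top0 V<190 [216. 150.] 396 c 613.5 169.9 mean [614.8 170.1] size 97.5 22.7 deg 97.3 pca 97.0
top0 V<190 [243. 156.] 69 c 605.0 110.2 mean [602.3 109.2] size 44.5 8.7 deg 2.2 pca 0.0
top0 V<170 [216. 150.] 328 c 613.9 170.2 mean [615.3 170. ] size 96.2 20.3 deg 96.8 pca 97.0
top0 V<170 [244. 156.] 58 c 603.9 110.2 mean [601.8 109. ] size 42.3 8.7 deg 2.2 pca 1.0
top0 V<150 [216. 150.] 306 c 615.0 169.8 mean [615.4 169.6] size 93.1 17.6 deg 96.6 pca 97.0
top0 V<150 [243. 156.] 51 c 603.9 110.2 mean [602.1 109.1] size 42.3 8.7 deg 2.2 pca 1.5
scene0 S>40 [275. 153.] 213 c 669.1 170.8 mean [678.8 169.8] size 93.7 42.3 deg 131.4 pca 121.0
scene0 S>40 [261. 166.] 79 c 618.4 164.6 mean [610.1 158. ] size 81.7 32.6 deg 97.5 pca 103.5
scene0 S>60 [275. 153.] 213 c 669.1 170.8 mean [678.8 169.8] size 93.7 42.3 deg 131.4 pca 121.0
scene0 S>100 [276. 153.] 196 c 669.9 169.8 mean [679.7 170.1] size 91.2 42.3 deg 131.4 pca 122.3
scene0 V<190 [264. 173.] 1539 c 604.9 148.4 mean [597.2 133. ] size 168.6 144.5 deg 41.2 pca 14.3
scene0 V<170 [264. 173.] 1471 c 604.9 148.4 mean [596.  132.2] size 168.6 144.5 deg 41.2 pca 14.0
scene0 V<150 [262. 177.] 1207 c 595.5 141.1 mean [579.5 125.7] size 144.8 143.0 deg 41.2 pca 155.8
```

>>> drive_tool:
  moves:
    - [-1,0,0,-6,0]
    - [-1,0,0,-12,0]
    - [-1,0,0,-18,0]
    - [-1,0,0,-20,0]
    - [-1,0,0,-20,0]

```text
time: 16.65
position: [0.4453, -0.1534, 0.1996]
ee_rot: [0.001, 0.814, 0.581, 0.001]
wrist_force: [0.0, -0.0, -2.9]
width: 0.016
finger_force: 45.0
```

```bash
python3 - <<'E'
from h import *
to(612,170,200,7.1)
c=dict(np.load("top0.npz")); hsv=cv2.cvtColor(c["frame"],cv2.COLOR_RGB2HSV); S=hsv[:,:,1].astype(int); V=hsv[:,:,2].astype(int)
for a,b in((40,190),(40,205),(60,180)): rect(c,f"union{a,b}",(S>a)|(V<b),.075,150,(188,140,241,166))
c=cap("scene"); P=cloud(c); n=(P[:,:,0]>.52)&(P[:,:,0]<.7)&(P[:,:,1]>.05)&(P[:,:,1]<.28)&(abs(P[:,:,2]-.075)<.005)
print("cover z",np.nanmedian(P[n][:,2])); hull=n
ys,xs=np.nonzero(n); rect(c,"cover scene",n,.075,150)
hsv=cv2.cvtColor(c["frame"],cv2.COLOR_RGB2HSV)
cv2.imwrite("pics/a5.png",cv2.resize(c["frame"][135:215,215:305],None,fx=8,fy=7)[:,:,::-1])
E
```

```text
move [ 3.601e+01  5.230e+00 -3.000e-02] turn -0.455 now [ 445.3 -153.4  199.6] yaw -19.0 tilt 0.16 F [ 0.  -0.  -2.9] w 16.0 ff 45.0 t 16.65
union(40, 190) [216. 151.] 465 c 613.0 169.9 mean [613.1 169.7] size 97.5 23.5 deg 96.8 pca 96.9
union(40, 205) [216. 151.] 481 c 613.1 170.0 mean [613.1 169.9] size 98.8 23.7 deg 96.8 pca 97.1
union(60, 180) [216. 151.] 444 c 613.2 169.9 mean [613.3 169.5] size 96.9 22.9 deg 96.7 pca 96.7
cover z 0.07515700950829268
cover scene [251. 165.] 1004 c 608.8 168.9 mean [600.4 179.3] size 155.6 101.0 deg 96.7 pca 77.8
```

View pics/a5.png

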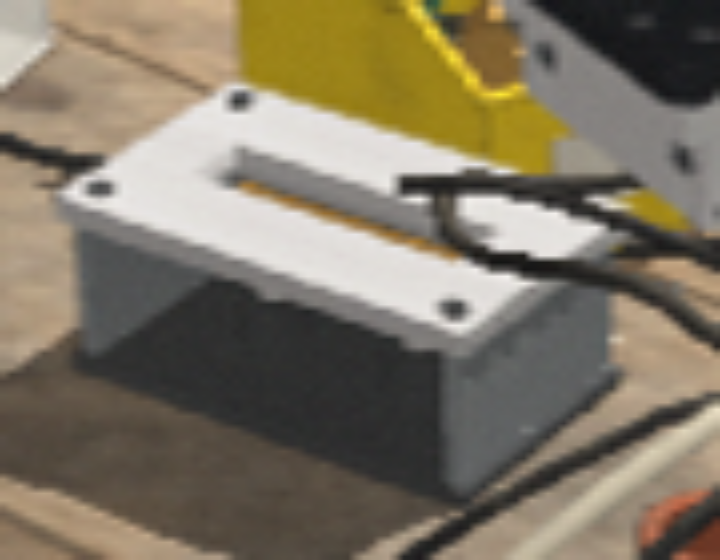

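The view shows the slot at crop (345,205), with screws at (98,188), (238,100) and (455,308). The screw diagonal gives the cover centre in this camera. I'll move over the station meanwhile.

```bash
python3 - <<'E'
from h import *
c=dict(np.load("scene0.npz"))
cr=np.array([[98,188],[238,100],[455,308],[65,195],[230,86],[617,235],[467,343]],float)
uv=np.c_[215+(cr[:,0]+.5)/8-.5,135+(cr[:,1]+.5)/7-.5]
q=plane(c,uv,.075)[:,:2]*1000; print(q.round(1)); print("screw mid",(q[1]+q[2])/2,"corner mids",(q[3]+q[5])/2,(q[4]+q[6])/2)
# screws in top view: dark blobs on cover
c=dict(np.load("top0.npz")); g=c["frame"].max(2)
cr=np.array([[120,102],[270,86],[126,184]],float); uv=np.c_[140+(cr[:,0]+.5)/2.6-.5,100+(cr[:,1]+.5)/2.6-.5]
q=plane(c,uv,.075)[:,:2]*1000; print(q.round(1),(q[1]+q[2])/2)
E
```

```text
[[570.9 233.5]
 [641.7 242.1]
 [587.6 103.2]
 [561.1 237.8]
 [647.1 250.7]
 [652.8  95.6]
 [574.7  87.3]]
screw mid [614.67304009 172.64131949] corner mids [606.98526397 166.70845908] [610.90486705 169.01966145]
[[639.2 238.6]
 [654.9 111.1]
 [568.5 229.2]] [611.7167262  170.14552033]
```

>>> drive_tool:
  moves:
    - [-1,5.5,0.8,0,-0.07]
    - [-1,11.5,1.7,0,-0.15]
    - [-1,17.5,2.5,0,-0.23]
    - [-1,23.5,3.4,0,-0.31]
    - [-1,29.5,4.3,0,-0.39]

```text
time: 17.32
position: [0.5806, 0.1134, 0.1948]
ee_rot: [-0.002, 0.685, 0.728, -0.002]
wrist_force: [0.6, -1.0, -1.8]
width: 0.0158
finger_force: 45.0
```

>>> drive_tool:
  moves:
    - [-1,5.0,3.3,0,-0.06]
    - [-1,5.0,3.3,0,-0.06]
    - [-1,5.0,3.3,0,-0.06]

```text
time: 17.7
position: [0.6101, 0.1632, 0.1954]
ee_rot: [-0.001, 0.664, 0.748, -0.002]
wrist_force: [0.2, -0.8, -1.6]
width: 0.0158
finger_force: 45.0
```

```bash
python3 - <<'E'
from h import *
to(610,170,130,7)
E
```

```text
move [0.69 0.1  6.54] turn -0.004 now [610.1 163.2 195.4] yaw 6.8 tilt 0.32 F [ 0.2 -0.8 -1.6] w 15.8 ff 45.0 t 17.7
```

>>> drive_tool:
  moves:
    - [-1,0.7,0,4,0]
    - [-1,0.7,0,8,0]
    - [-1,0.7,0,10.5,0]
    - [-1,0.7,0,10.5,0]
    - [-1,0.7,0,10.5,0]

```text
time: 18.32
position: [0.6111, 0.1697, 0.0951]
ee_rot: [0.001, 0.665, 0.747, 0.001]
wrist_force: [-0.6, -0.2, -1.2]
width: 0.0153
finger_force: 45.0
```

```bash
python3 - <<'E'
from h import *
to(610.5,169.8,78,6.9)
s=get_state(); T=s["position"]*1000
for n in("scene","top"):
    c=cap(n); P=cloud(c)*1000
    m=(abs(P[:,:,0]-T[0])<40)&(abs(P[:,:,1]-T[1])<60)&(P[:,:,2]>T[2]+3)&(P[:,:,2]<T[2]+30)
    q=P[m]
    if len(q)<20: print(n,len(q)); continue
    a=np.radians(6.8); ex=np.array([np.cos(a),np.sin(a)]); ey=np.array([-ex[1],ex[0]])
    d=q[:,:2]-T[:2]
    print(n,len(q),"front(x') pct",np.percentile(d@ex,[2,20,50,80,98]).round(1),"along",np.percentile(d@ey,[0,1,99,100]).round(1),"z",np.percentile(q[:,2],[0,1,99]).round(1))
    if n=="scene": cv2.imwrite("pics/a6.png",cv2.resize(c["frame"][115:215,215:315],None,fx=6,fy=6)[:,:,::-1])
E
```

```text
move [ 0.02 -0.06  1.71] turn -0.003 now [611.1 169.7  95.1] yaw 6.7 tilt 0.13 F [-0.6 -0.2 -1.2] w 15.3 ff 45.0 t 18.32
scene 305 front(x') pct [-10.6  -9.   -7.4  -6.2   3.1] along [-45.2 -44.5  45.4  45.7] z [ 98.1  98.3 124.8]
top 61 front(x') pct [-8.3 -8.1 -7.7 -7.   4.4] along [-45.3 -45.3 -14.3 -13.4] z [ 98.7  99.1 125. ]
```

View pics/a6.png

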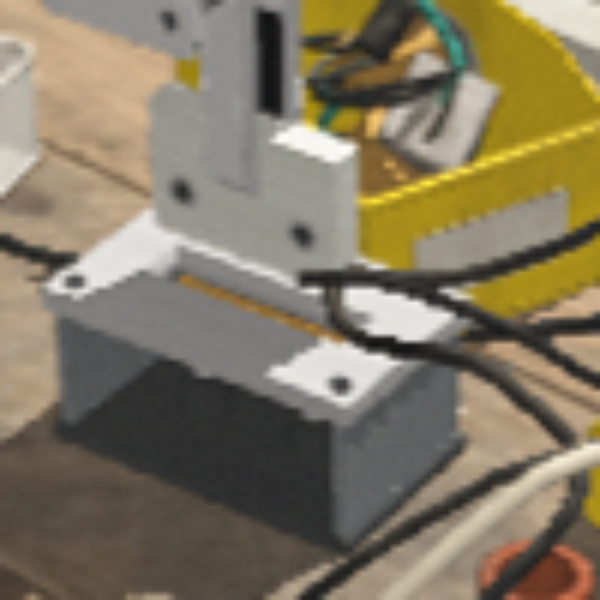

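Both cameras agree with the robot on the held plate: along ±45 mm, front face about -8 mm. I take the slot at (611.8,169.9), yaw 6.8, and feel into the chamfer.

>>> drive_tool:
  moves:
    - [-1,0,0.07,1.0,0]
    - [-1,0,0.07,1.7,0]
    - [-1,0,0.07,2.0,0]
    - [-1,0,0.07,2.2,0]
    - [-1,0,0.07,2.4,0]

```text
time: 19.05
position: [0.6114, 0.1708, 0.0695]
ee_rot: [0.0, 0.664, 0.748, 0.0]
wrist_force: [-0.7, 0.5, -1.4]
width: 0.0158
finger_force: 45.0
```

>>> drive_tool:
  moves:
    - [-1,0,0,0,0]

```text
time: 19.18
position: [0.6114, 0.1708, 0.0695]
ee_rot: [0.0, 0.664, 0.748, 0.0]
wrist_force: [1.1, -1.4, -2.2]
width: 0.0157
finger_force: 45.0
```

>>> drive_tool:
  moves:
    - [-1,0,0,0.2,0]
    - [-1,0,0,0.4,0]
    - [-1,0,0,0.6,0]
    - [-1,0,0,0.8,0]
    - [-1,0,0,0.8,0]

```text
time: 19.8
position: [0.6114, 0.1707, 0.0612]
ee_rot: [0.0, 0.664, 0.748, 0.0]
wrist_force: [1.3, -0.9, -2.6]
width: 0.0154
finger_force: 45.0
```

>>> drive_tool:
  moves:
    - [-1,0,0,0.2,0]
    - [-1,0,0,0.4,0]
    - [-1,0,0,0.6,0]
    - [-1,0,0,0.6,0]

```text
time: 20.3
position: [0.6115, 0.1707, 0.0561]
ee_rot: [0.0, 0.664, 0.748, 0.0]
wrist_force: [0.3, -0.9, 1.7]
width: 0.0156
finger_force: 45.0
```

>>> drive_tool:
  moves:
    - [-1,0,0,0.2,0]
    - [-1,0,0,0.4,0]
    - [-1,0,0,0.6,0]
    - [-1,0,0,0.8,0]
    - [-1,0,0,0.8,0]
  squeeze: 50

```text
time: 20.92
position: [0.6115, 0.1707, 0.0477]
ee_rot: [0.0, 0.664, 0.748, 0.0]
wrist_force: [-0.1, 0.2, 4.1]
width: 0.0157
finger_force: 50.0
```

>>> drive_tool:
  moves:
    - [-1,0,0,0,0]
    - [-1,0,0,0,0]
    - [-1,0,0,0,0]

```text
time: 21.3
position: [0.6115, 0.1707, 0.0477]
ee_rot: [0.0, 0.664, 0.748, 0.0]
wrist_force: [0.4, -0.8, 4.6]
width: 0.0154
finger_force: 50.0
```

```bash
python3 - <<'E'
from h import *
to(611.8,169.9,48,6.8)
T=get_state()["position"]*1000; c=cap("scene"); P=cloud(c)*1000
m=(abs(P[:,:,0]-T[0])<25)&(abs(P[:,:,1]-T[1])<60)&(P[:,:,2]>80)&(P[:,:,2]<125); q=P[m]
a=np.radians(6.8); ey=np.array([-np.sin(a),np.cos(a)]); t=(q[:,:2]-T[:2])@ey
k=abs(t)>20; print("plate top z",np.percentile(q[k][:,2],[50,95,99]).round(1),"along",np.percentile(t,[1,99]).round(1))
for n,x0,x1 in(("short",530,595),("long",600,660)):
    m=(P[:,:,0]>x0)&(P[:,:,0]<x1)&(P[:,:,1]>-270)&(P[:,:,1]<-100)&(abs(P[:,:,2]-68)<5)
    rect(c,n,m,.068)
E
```

```text
move [-0.09  0.02 -0.03] turn -0.0 now [611.5 170.7  47.7] yaw 6.8 tilt 0.04 F [ 0.4 -0.8  4.6] w 15.4 ff 50.0 t 21.3
plate top z [ 99.2 109.3 110.4] along [-43.8  45.5]
short [374. 241.] 242 c 565.0 -191.3 mean [ 565.8 -191.4] size 70.6 22.5 deg 94.9 pca 94.9
long [387. 226.] 348 c 623.3 -185.5 mean [ 623.8 -186.6] size 111.0 22.2 deg 94.7 pca 94.4
```

The plate has not slipped in the grip: its top at about 108 mm puts its bottom about 27 mm below the mouth. The force agrees with a pad travel of roughly 8–9 mm. Both rack plates still stand, so I hand in.

```bash
python3 -c "
from station import *
print(job_done())"
```

```text
the job is handed in; nothing more can be done
None
```

I handed the job in, and the hand-in gave no verdict: the short and long plates stand released in their own rows, and the gripped middle plate holds the pad down by an estimated 8–9 mm; I kept clear of the coupler and tape measure but did not re-measure them.

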